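# Pack the column-change kit

## Task

Pack the column-change kit into the carrier: lay the long steel column, the short steel column, the longer of the two spanners and the screwdriver each fully down in the insert moulded for it (each insert's bays match one thing's length and shape; the screwdriver's handle goes in the wide bay). The columns are packed beds, so set them down, do not drop them. The shorter spanner and the glass syringe do not belong to the kit: leave them where they lie.

Things in the scene. Friction and masses are not known exactly. Their poses are not given: they have to be found in the camera images.
- long_column_mid (a point): long steel separation column lying down, 150 mm long, 75 g: thin round shank 8.4 mm across, a hexagonal end fitting 16 x 14 mm on each end (from 53 to 70 mm from the middle) and a small green plug on each tip. Point: mid-length on its axis, 7 mm above what it lies on. y runs along the column; x and z turn with it if it rolls.
- short_column_mid (a point): short steel separation column, same make, 120 mm long, 65 g: shank 8.4 mm across, end fittings from 38 to 55 mm from the middle. Point: mid-length on its axis, 7 mm above what it lies on. y along the column; x and z turn with it if it rolls.
- long_spanner: the longer of two double open-ended steel spanners, 117 mm long, 24 mm over the jaws, flat shank 10 mm wide and 4 mm thick (the shank reaches 34 mm either side of the middle). Origin: centre of its underside; y along the spanner, z up. Either end may point either way.
- screwdriver_mid (a point): screwdriver lying down, 165 mm long, 50 g, red handle, steel blade. Point: half-way along it, on its axis, 10.5 mm above what it lies on. y runs along it to the blade tip: round handle, 21 mm across, from y = -82 to -7 mm, 6 mm blade from there to +82 mm. Its weight is centred in the handle, near y = -35 mm; x and z turn if it rolls.
- short_spanner: look-alike, not part of the kit: the shorter spanner, 104 mm long, otherwise like the longer one. Origin: centre of its underside; y along it. Leave it where it lies.
- syringe_mid (a point): look-alike, not part of the kit: glass syringe lying down, 150 mm long, 16 mm over its flange, thin clear barrel and fine needle. Point: mid-length on its axis, 8 mm above the bench; y along it towards the needle. Leave it where it lies.
- insert_long_column: fixed grey insert, dark floor, 46x196x24 mm, one of four side by side (48 mm pitch, any order) in a carrier. Origin: centre of underside; y along, z up. Floor 6 mm above origin; middle 84 mm a finger trough at floor level, open at both sides; sloping-sided groove at each end, from 42 to 83 mm from the middle (166 mm between end walls), 18 mm wide at the floor, 34 at the rim.
- insert_short_column: fixed grey insert, dark floor, 46x196x24 mm, one of four side by side (48 mm pitch, any order) in a carrier. Origin: centre of underside; y along, z up. Floor 6 mm above origin; middle 84 mm a finger trough at floor level, open at both sides; sloping-sided groove at each end, only from 42 to 68 mm from the middle (136 mm between thick end walls), 18 mm wide at the floor, 34 at the rim.
- insert_spanner: fixed grey insert, dark floor, 46x196x13 mm, one of four side by side (48 mm pitch, any order) in a carrier. Origin: centre of underside; y along, z up. Floor 6 mm above origin; middle 84 mm a finger trough at floor level, open at both sides; lower than the others, with a shallow flat spanner pocket 34 mm wide at the floor, 38 at the rim, 133 mm between end walls.
- insert_screwdriver: fixed grey insert, dark floor, 46x196x24 mm, one of four side by side (48 mm pitch, any order) in a carrier. Origin: centre of underside; y along, z up. Floor 6 mm above origin; middle 84 mm a finger trough at floor level, open at both sides; wide handle bay at its -y end (24 mm at the floor, 38 at the rim), narrow blade groove at its +y end (9 and 20), 182 mm between end walls.

How it is judged:
At the end, for the whole second after the job is handed in: Each of the four lies at rest, released, on the floor of its own insert: centred within 10 mm lengthwise and 8 mm crosswise (spanner 10 mm), in line within 0.12 rad, its middle at most 5 mm (spanner 4 mm) above the fully-down height, the screwdriver's handle in the wide bay (x of long_column_mid in the frame of insert_long_column between -0.008 and 0.008 m and y of long_column_mid in the frame of insert_long_column between -0.01 and 0.01 m and z of long_column_mid in the frame of insert_long_column between 0.009 and 0.018 m and angle between the y axis of long_column_mid and the y axis of insert_long_column, either way round below 0.12 rad and linear speed of each of long_column, short_column, long_spanner, screwdriver below 0.03 m/s and x of short_column_mid in the frame of insert_short_column between -0.008 and 0.008 m and y of short_column_mid in the frame of insert_short_column between -0.01 and 0.01 m and z of short_column_mid in the frame of insert_short_column between 0.009 and 0.018 m and angle between the y axis of short_column_mid and the y axis of insert_short_column, either way round below 0.12 rad and x of long_spanner in the frame of insert_spanner between -0.01 and 0.01 m and y of long_spanner in the frame of insert_spanner between -0.01 and 0.01 m and z of long_spanner in the frame of insert_spanner between 0.003 and 0.01 m and angle between the y axis of long_spanner and the y axis of insert_spanner, either way round below 0.12 rad and angle between long_spanner's own z axis and vertical below 0.15 rad and x of screwdriver_mid in the frame of insert_screwdriver between -0.008 and 0.008 m and y of screwdriver_mid in the frame of insert_screwdriver between -0.01 and 0.01 m and z of screwdriver_mid in the frame of insert_screwdriver between 0.012 and 0.0215 m and angle between the y axis of screwdriver_mid and the y axis of insert_screwdriver, either way round below 0.12 rad); the robot touches nothing.
It fails at once if the shorter spanner is moved more than 30 mm (distance of short_spanner from where it was at the start of the episode above 0.03 m).
It fails at once if the syringe is moved more than 30 mm (distance of syringe_mid from where it was at the start of the episode above 0.03 m).
It fails at once if a column is dropped (falls faster than 0.65 m/s out of the fingers, about 20 mm) ((linear speed of long_column above 0.65 m/s and contact force between the fingers and long_column below 0.05 N) or (linear speed of short_column above 0.65 m/s and contact force between the fingers and short_column below 0.05 N)).
It also fails if it takes over 96 s, if anything falls off the work surface, if the arm or the gripper's body presses on something with over 40 N, if the wrist force passes 120 N, or if a joint passes its speed limit or range.

## Robot

A 6-joint arm with a two-finger parallel gripper is mounted at the origin on a cart in front of the work surface, level with it; the furniture and walls round the work are solid. World frame = base frame: x ahead of the robot, y to its left, z up, the work surface at z = 0. Lengths are in m, angles in rad, forces in N, time in s.
With the tool pointing down it reaches from about 0.325 to 0.775 m from the base axis. Payload 5.5 kg.
Tool frame: the origin (TCP) lies at the very end of the fingers, on their centre line; the grasp point (between the pads) lies 19 mm behind it; z points along the fingers, y is the line along which they close (so a half turn about z gives the same grasp; the last joint's range is limited). The gripper opens to 88 mm and grips with 3 to 60 N. Pads are 20 mm wide; open, the fingers measure 115 mm over their backs; the gripper's body (75 mm by 178 mm) begins 61 mm behind the grasp point.
Start: joints at [1.238, 0.091, 1.231, -0, 1.82, -0.057], TCP at [0.163, 0.577, 0.223] pointing down, gripper open.
Joint ranges: [-2.87, 2.87], [-0.86, 2.18], [0.17, 2.46], [-1.51, 4.65], [0.06, 2.69], [-2.65, 2.65]. Speed limits (rad/s): [2.57, 2.57, 3.01, 3.14, 3.14, 3.14].

## Interface

Orientations are given as a rotation vector (axis times angle).
In Python, from bench import ctrl gives the robot as it stands. The module is installed in compiled form; this text tells all that it offers.
- The arm moves only by the tool pendant, called as a command line: name --argument value ..., lists and objects as JSON in quotes. Schema: {"type":"object","properties":{"segments":{"type":"array","items":{"type":"array","items":{"type":"array","items":{"type":"number"},"minItems":6,"maxItems":6},"minItems":1,"maxItems":12},"minItems":1,"maxItems":1},"finger_gap":{"type":"number"},"clamp_n":{"type":"number"},"only":{"type":"string"},"quiet":{"type":"boolean"},"lines":{"type":"string"}},"required":["segments"],"additionalProperties":false}. segments is a list that holds a single list of rows (three levels of brackets), with 1 to 12 rows, each of 6 numbers: dx, dy, dz in shares of the most that a row can go, 1 being 62.5 mm, then a rotation vector rx, ry, rz in normalised numbers (1 is 2 pi rad); each row shifts and turns the commanded pose from where the row before left it, along the tool's axes as they then stand; what a row does not reach is not made up. A row lasts 1/8 s, in which the tool goes at most 0.0625 m and 0.188 rad, less where a joint would pass 70% of its speed; a pose out of reach is approached as far as the arm can. finger_gap is the opening from 0.0 (shut) to 1.0 (fully open), set as the call begins (left out keeps the last). The fingers move at their own pace and stop on an object; clamp_n is the grip in N (left out, the last holds). Time passes only in rows, so rows that do not move let the fingers close. The tool returns the time, the measured TCP pose, the force, the opening and the grip force at its end. only (a regular expression) keeps the lines of the reply that match it, lines (a string "A,B") keeps lines A to B, and quiet returns only ok. No shift or turn number may pass 1 either way. Input that does not fit is refused with a message, and nothing moves.
- ctrl.state(): the state, without advancing time (a new reading comes with each control period).
- ctrl.capture(name): name is "scene" or "side" or "wrist"; returns the picture (480x640x3 uint8, red, green, blue); there is no depth.
- ctrl.get_calibration(name): a dict with "intrinsics" (3x3 intrinsics, pixels), "world_from_camera" (4x4, takes a point from camera to world coordinates). Camera axes: x right, y down, z forward; pixel columns grow to the right and rows downward; lengths in m; the calibration is good to about 2 mm. The wrist camera is an equidistant fisheye: a pixel r from the principal point sees the ray r / f radians off the axis. A picture is of the moment at which its call begins: read the wrist's pose just before it. get_calibration takes no time and is no camera call; for the wrist camera it gives the pose at the moment of the call.
- ctrl.close_job(): hands the job in; it is judged then, once.
The state is a dict: "time": time; "joint_pos": joint angles; "qvel": joint speeds; "tau": joint torques, N m; "tcp_pos": TCP position; "eef_rot": TCP orientation; "wrist_force": force on the tool from outside, world axes, zero at the start; "moment": the same for the moment, N m; "grip_width": opening from 0.0 (shut) to 1.0 (fully open); "grip_force": force on a finger pad.
Only numpy, scipy, OpenCV 4.12 (cv2) and the standard library are available. Lean on these libraries where they do the work, as an engineer would, in place of code of your own. Each camera call takes 0.05 s, during which the arm holds its last target. There are 200 camera calls.

## Working session

There is one attempt and no reset: what is moved stays moved. The work goes in short steps, Python scripts to look and compute and a tool call to move; the robot and the scene stay as the last step left them, time stands still between calls to the robot, and variables do not carry over. Pictures are saved under pics/ and viewed, at most 14 in all, crops included, and the job is handed in when it is done.

```bash
mkdir -p pics; python3 - <<'E'
from bench import ctrl
import cv2,numpy as np
for n in("scene","side","wrist"):
    cv2.imwrite(f"pics/{n}0.png",ctrl.capture(n)[:,:,::-1])
    c=ctrl.get_calibration(n);print(n,np.round(c["intrinsics"],1).tolist(),np.round(c["world_from_camera"],3).tolist())
s=ctrl.state();print(s["time"],s["tcp_pos"],s["eef_rot"])
E
```

```text
scene [[617.4, 0.0, 321.5], [0.0, 617.4, 241.3], [0.0, 0.0, 1.0]] [[-0.63, -0.38, 0.677, -0.253], [-0.776, 0.295, -0.557, 0.854], [0.012, -0.877, -0.481, 0.645], [0.0, 0.0, 0.0, 1.0]]
side [[447.1, 0.0, 320.1], [0.0, 447.1, 238.1], [0.0, 0.0, 1.0]] [[0.988, -0.116, 0.101, 0.489], [-0.153, -0.657, 0.739, -0.439], [-0.019, -0.745, -0.666, 0.589], [0.0, 0.0, 0.0, 1.0]]
wrist [[371.6, 0.0, 320.8], [0.0, 371.6, 243.8], [0.0, 0.0, 1.0]] [[0.272, 0.931, 0.242, 0.098], [0.962, -0.263, -0.07, 0.595], [-0.001, 0.252, -0.968, 0.383], [0.0, 0.0, 0.0, 1.0]]
0.15 [0.1633087  0.57711973 0.22176703] [-4.31751764e-01 -3.11147705e+00  2.31076687e-03]
```

View pics/scene0.png

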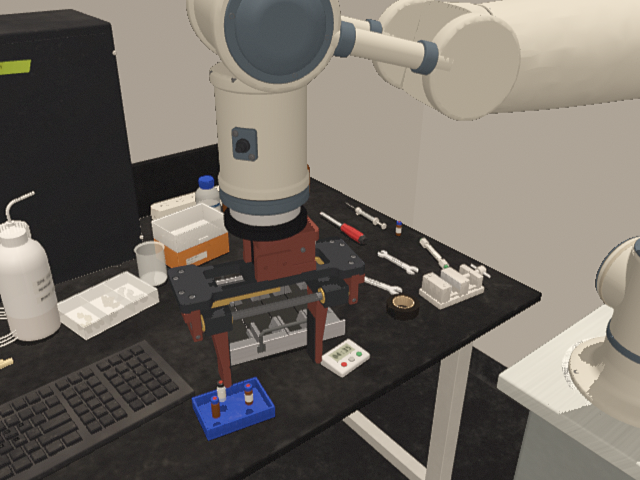

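View pics/side0.png

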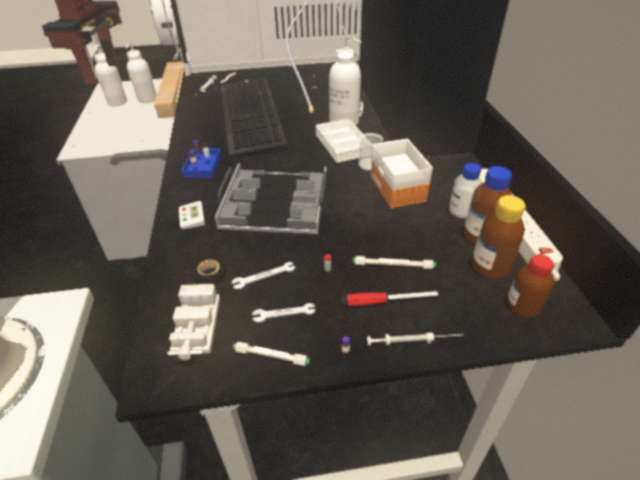

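View pics/wrist0.png

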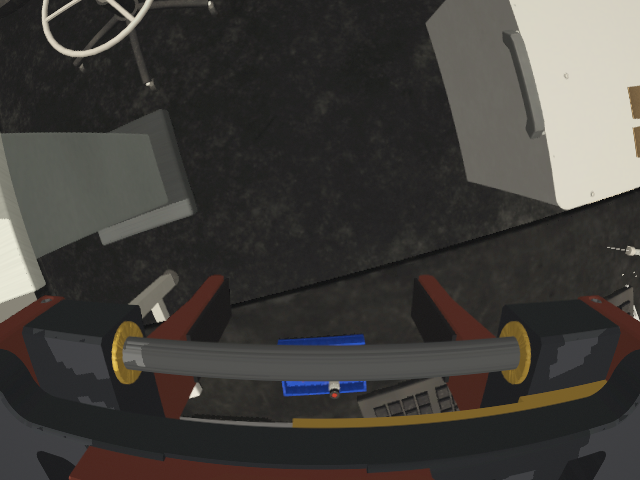

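The side view shows everything: long column near (395,262), short column near (272,353), spanners at (264,275) and (284,312), screwdriver at (390,297), syringe at (415,338), and the carrier at (272,198). The scene view is mostly blocked by the gripper. Next I'll measure the ends of each object and look at the carrier more closely.

```bash
cat > h.py <<'E'
from bench import ctrl
import cv2,numpy as np
from scipy.spatial.transform import Rotation as Rn
def ray(n,px,c=None):
    c=c or ctrl.get_calibration(n);K=c["intrinsics"];T=np.array(c["world_from_camera"])
    px=np.asarray(px,float).reshape(-1,2);a=(px-[K[0][2],K[1][2]])/K[0][0]
    if n=="wrist":
        r=np.hypot(*a.T)+1e-12;d=np.c_[a*(np.sin(r)/r)[:,None],np.cos(r)]
    else: d=np.c_[a,np.ones(len(a))]
    return T[:3,3],d@T[:3,:3].T
def plane(n,px,z,c=None):
    o,d=ray(n,px,c);z=np.broadcast_to(z,len(d));return o+d*((z-o[2])/d[:,2])[:,None]
def blobs(img,amin=60,thr=110):
    h=cv2.cvtColor(img,cv2.COLOR_RGB2HSV);m=((h[...,2]>thr)).astype(np.uint8)*255
    m=cv2.morphologyEx(m,cv2.MORPH_CLOSE,np.ones((3,3)))
    return [c for c in cv2.findContours(m,cv2.RETR_EXTERNAL,cv2.CHAIN_APPROX_NONE)[0] if cv2.contourArea(c)>amin]
def ends(P):
    P=P[:,:2];r=cv2.minAreaRect(P.astype(np.float32)*1000);b=cv2.boxPoints(r)/1000
    e=[b[1]-b[0],b[2]-b[1]];l=max(e,key=np.linalg.norm);s=min(e,key=np.linalg.norm)
    a=np.degrees(np.arctan2(l[1],l[0]));a=(a+90)%180-90
    return np.array(r[0])/1000,np.linalg.norm(l),np.linalg.norm(s),a
E
python3 - <<'E'
from h import *
I=cv2.imread("pics/side0.png")[:,:,::-1].copy()
for c in blobs(I,40):
    x,y,w,h=cv2.boundingRect(c)
    if y<240 or y>380 or x<200 or x>480: continue
    P=plane("side",c[:,0,:],0.006);m,l,s,a=ends(P);print((x,y,w,h),np.round(m,4),round(l,4),round(s,4),round(a,1))
J=cv2.resize(I[155:245,170:350,::-1],None,fx=4,fy=4,interpolation=cv2.INTER_CUBIC);cv2.imwrite("pics/car.png",J)
E
```

```text
(233, 341, 76, 25) [ 0.4615 -0.0388] 0.1219 0.0203 -22.6
(342, 336, 8, 17) [ 0.5784 -0.0423] 0.0294 0.0109 79.1
(367, 332, 78, 13) [ 0.6724 -0.0472] 0.1214 0.0189 -6.3
(294, 327, 346, 153) [ 0.764  -0.2084] 0.5719 0.1874 5.5
(252, 303, 63, 20) [0.4892 0.0355] 0.1036 0.0294 -1.8
(347, 291, 92, 15) [0.676  0.0397] 0.1569 0.0277 -3.5
(231, 261, 64, 29) [0.4614 0.1286] 0.1167 0.03 16.5
(353, 255, 83, 14) [0.7006 0.1195] 0.1499 0.0246 -14.6
(324, 254, 8, 17) [0.5806 0.1396] 0.0419 0.0131 80.9
(474, 241, 23, 29) [0.8702 0.1069] 0.0697 0.04 55.3
```

View pics/car.png

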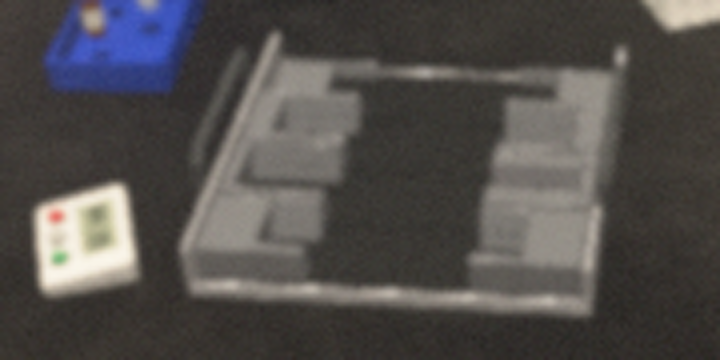

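The blob lengths tell the objects apart: short column 122 mm, long column 150, short spanner 104, long spanner 117. The carrier crop shows a raised frame with four inserts running roughly along world x. Next I'll get a rough carrier location, then a wrist look from above.

```bash
cat >> h.py <<'E'
def go(p,ang=None):
    """tool-frame shift to p and, if ang (deg, world dir of object axis), turn about tool z so tool x lies along it"""
    s=ctrl.state();R=Rn.from_rotvec(s["eef_rot"]);M=R.as_matrix()
    dz=0
    if ang is not None:
        cur=np.degrees(np.arctan2(M[1,0],M[0,0]));d=(ang-cur+90)%180-90;dz=-np.radians(d)
    # translation to be given before any turning
    print("t",round(s["time"],2),"tcp",np.round(s["tcp_pos"],4),"tilt",np.round(M[:,2],3),"shift",np.round(M.T@(np.asarray(p)-s["tcp_pos"]),4),"rz",round(dz,3),"f",np.round(s["wrist_force"],1),"w",round(float(s["grip_width"]),3),"J",np.round(s["joint_pos"],2))
E
python3 - <<'E'
from h import *
print(np.round(plane("side",[[216.7,228],[318,233],[238.7,165],[325,167.5]],[0,0,.03,.03]),3))
go([0.5,0.36,0.25],0)
E
```

```text
[[0.375 0.281 0.   ]
 [0.576 0.23  0.   ]
 [0.427 0.464 0.03 ]
 [0.621 0.417 0.03 ]]
t 0.15 tcp [0.1633 0.5771 0.2218] tilt [-0.001 -0.001 -1.   ] shift [-0.3831 -0.1173 -0.0281] rz -0.276 f [ 0.6 -0.7  0. ] w 0.999 J [ 1.24  0.09  1.23  0.    1.82 -0.06]
```

Units first: shifts go in shares of 62.5 mm and turns go in shares of 2 pi rad. So -0.058 m is -0.928, -0.0173 m is -0.2768.

pendant --segments '[[[-0.928, -0.2768, -0.064, 0, 0, 0], [-0.928, -0.2768, -0.064, 0, 0, 0], [-0.928, -0.2768, -0.064, 0, 0, 0], [-0.928, -0.2768, -0.064, 0, 0, 0], [-0.928, -0.2768, -0.064, 0, 0, 0], [-0.928, -0.2768, -0.064, 0, 0, 0], [-0.928, -0.2768, -0.064, 0, 0, 0], [0, 0, 0, 0, 0, 0], [0, 0, 0, 0, 0, 0]]]' --finger_gap 1.0 --clamp_n 20

```text
time: 1.27
tcp_pos: [0.5208, 0.3503, 0.2501]
eef_rot: [-0.432, -3.111, 0.0]
wrist_force: [-0.6, 0.5, -0.5]
grip_width: 0.999
grip_force: 0.0
```

```bash
python3 - <<'E'
from h import *
go([0.52,0.35,0.25],-14)
c=ctrl.get_calibration("wrist");I=ctrl.capture("wrist");cv2.imwrite("pics/w1.png",I[:,:,::-1])
S=ctrl.capture("scene");cv2.imwrite("pics/s1.png",S[:,:,::-1])
import pickle;pickle.dump(c,open("w1.pkl","wb"))
E
```

```text
t 1.27 tcp [0.5208 0.3503 0.2501] tilt [-0.001 -0.    -1.   ] shift [ 0.0007 -0.0005  0.0001] rz -0.032 f [-0.6  0.5 -0.5] w 0.999 J [ 0.54  0.18  1.09  0.    1.88 -0.76]
```

View pics/w1.png

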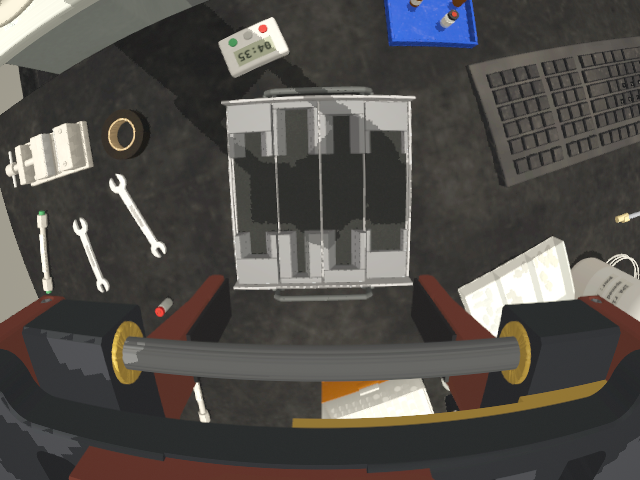

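The wrist view shows the carrier whole: cols 225–412, rows 97–290, with four bays side by side. I'll enlarge it to identify the inserts.

```bash
python3 - <<'E'
from h import *
I=cv2.imread("pics/w1.png")[85:300,215:425];I=cv2.resize(I,None,fx=2.75,fy=2.75,interpolation=cv2.INTER_CUBIC)
cv2.imwrite("pics/w1c.png",np.clip(I*1.5,0,255).astype(np.uint8))
E
```

```text
(no output)
```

View pics/w1c.png

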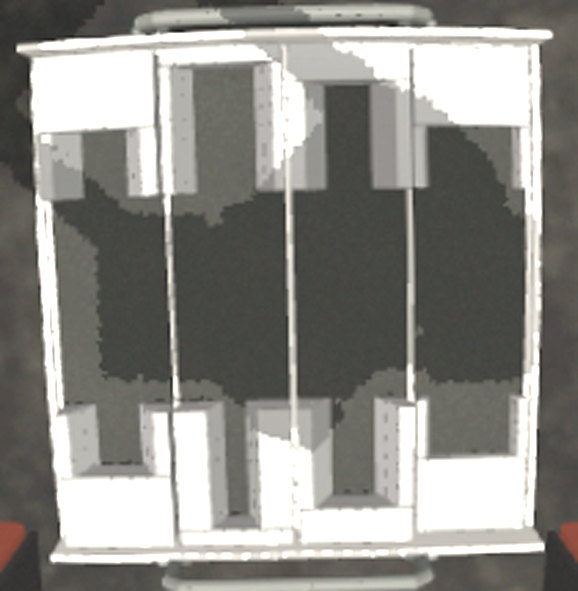

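Inserts from left (−y) to right (+y): short column (thick end walls), screwdriver (wide handle bay at the −x end, narrow blade groove at +x), long column, spanner. I'll take floor corners from the crop and use the known lengths to get the floor height.

```bash
python3 - <<'E'
from h import *
import pickle;c=pickle.load(open("w1.pkl","rb"))
D=dict(short=([83,131],[127,130],[97,466],[140,465],.136),sd=([193,67],[255,66],[228,518],[248,517],.182),long=([325,85],[373,84],[335,496],[377,495],.166),span=([427,127],[518,127],[427,457],[513,456],.133))
for z in(.004,.006,.009,.012):
    print(z)
    for k,v in D.items():
        P=plane("wrist",np.array(v[:4])/2.75+[215,85],z,c)[:,:2];a=(P[0]+P[1])/2;b=(P[2]+P[3])/2;d=b-a
        print(k,np.round((a+b)/2,4),"len",round(np.linalg.norm(d),4),v[4],"w",np.round([np.linalg.norm(P[1]-P[0]),np.linalg.norm(P[3]-P[2])],4),"ang",round(np.degrees(np.arctan2(d[1],d[0])),2))
I=cv2.imread("pics/w1.png")[:,:,::-1].copy()
for q in blobs(I,60,150):
    x,y,w,h=cv2.boundingRect(q)
    if x<200 and y>150 and y<260: print((x,y,w,h),*[np.round(t,4) for t in ends(plane("wrist",q[:,0,:],.006,c))])
E
```

```text
0.004
short [0.4829 0.2846] len 0.1381 0.136 w [0.0179 0.0184] ang -15.13
sd [0.4953 0.3318] len 0.1854 0.182 w [0.0244 0.0085] ang -14.58
long [0.5076 0.3796] len 0.1684 0.166 w [0.0189 0.0176] ang -14.3
span [0.5203 0.4264] len 0.1356 0.133 w [0.0369 0.0367] ang -14.63
0.006
short [0.4827 0.285 ] len 0.1374 0.136 w [0.0178 0.0183] ang -15.13
sd [0.4951 0.332 ] len 0.1845 0.182 w [0.0243 0.0084] ang -14.58
long [0.5073 0.3795] len 0.1675 0.166 w [0.0188 0.0176] ang -14.3
span [0.5199 0.4262] len 0.135 0.133 w [0.0367 0.0365] ang -14.63
0.009
short [0.4825 0.2857] len 0.1364 0.136 w [0.0176 0.0182] ang -15.13
sd [0.4948 0.3322] len 0.1831 0.182 w [0.0241 0.0084] ang -14.58
long [0.5069 0.3794] len 0.1663 0.166 w [0.0187 0.0174] ang -14.3
span [0.5195 0.4257] len 0.134 0.133 w [0.0365 0.0362] ang -14.63
0.012
short [0.4823 0.2863] len 0.1354 0.136 w [0.0175 0.018 ] ang -15.13
sd [0.4945 0.3325] len 0.1818 0.182 w [0.0239 0.0083] ang -14.58
long [0.5065 0.3794] len 0.1651 0.166 w [0.0185 0.0173] ang -14.3
span [0.519  0.4253] len 0.133 0.133 w [0.0362 0.036 ] ang -14.63
(73, 218, 36, 74) [0.4893 0.0439] 0.1019 0.0252 -1.4174
(37, 212, 15, 82) [ 0.4645 -0.04  ] 0.1205 0.019 -22.7781
(0, 190, 39, 133) [ 0.4722 -0.1145] 0.2291 0.0966 -33.8659
(109, 174, 57, 84) [0.4619 0.1364] 0.115 0.0243 16.4744
```

The carrier floor is at z≈0.009 with its axis at −14.6°, and the spacing matches the 48 mm pitch. First job is the long spanner: hover, look, then grasp.

Converted, -0.0444 m is -0.7104, 0.026 m is 0.416, -0.188 rad / 6.2832 = -0.0299.

```bash
cat >> h.py <<'E'
def look(pred,z,ang=None,name=None,off=0.,thr=150,red=False,zt=.1,save=False):
    c=ctrl.get_calibration("wrist");I=ctrl.capture("wrist")
    if name and save: cv2.imwrite(f"pics/{name}.png",I[:,:,::-1])
    best=None
    for q in blobs(I,60,thr):
        if q[:,0,1].max()>345: continue
        m,l,s,a=ends(plane("wrist",q[:,0,:],z,c))
        if .07<l<.2 and (best is None or np.hypot(*(m-pred))<np.hypot(*(best[0]-pred))): best=(m,l,s,a,cv2.boundingRect(q))
    print([np.round(t,4) for t in best]);return best
E
```

pendant --segments '[[[0, -0.7104, 0.416, 0, 0, 0], [0, -0.7104, 0.416, 0, 0, 0], [0, -0.7104, 0.416, 0, 0, 0], [0, -0.7104, 0.416, 0, 0, 0], [0, -0.7104, 0.416, 0, 0, 0], [0, 0, 0, 0, 0, -0.0299], [0, 0, 0, 0, 0, -0.0299], [0, 0, 0, 0, 0, -0.0299], [0, 0, 0, 0, 0, 0], [0, 0, 0, 0, 0, 0]]]' --finger_gap 0.5 --clamp_n 30

```text
time: 2.62
tcp_pos: [0.4603, 0.1374, 0.1208]
eef_rot: [-0.445, 3.11, 0.0]
wrist_force: [-0.2, -0.0, -0.4]
grip_width: 0.5
grip_force: 0.0
```

```bash
python3 - <<'E'
from h import *
b=look([.4619,.1364],.005,name="sp1",save=True);go([*b[0],.002],b[3])
E
```

```text
[array([0.4618, 0.1342]), np.float32(0.1151), np.float32(0.0216), np.float32(16.1007), array([303, 164,  30, 145])]
t 2.67 tcp [0.4604 0.1372 0.1208] tilt [ 0.  0. -1.] shift [-0.0005 -0.0033  0.1188] rz 0.004 f [-0.3  0.1 -0.2] w 0.498 J [ 0.22 -0.23  1.72  0.    1.65 -1.64]
```

View pics/sp1.png

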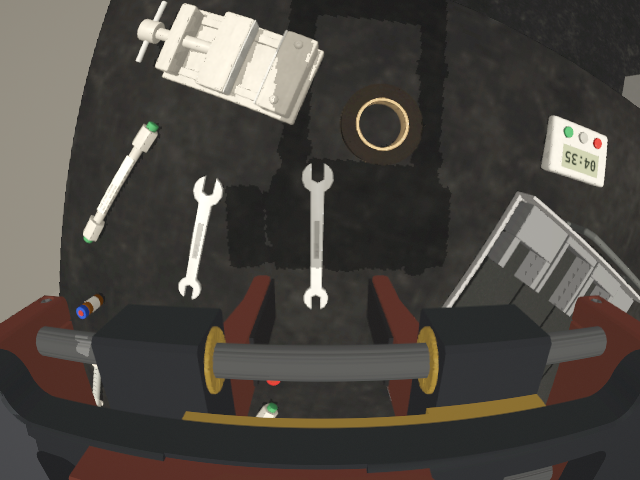

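The spanner lies centred under the gripper at (317,236) and is clear of the tape roll. Descend and grip.

Converted, 0.04 m is 0.64, 0.028 m is 0.448.

pendant --segments '[[[0, -0.0528, 0.64, 0, 0, 0], [0, 0, 0.64, 0, 0, 0], [0, 0, 0.448, 0, 0, 0], [0, 0, 0.096, 0, 0, 0], [0, 0, 0.072, 0, 0, 0], [0, 0, 0, 0, 0, 0]]]'

```text
time: 3.42
tcp_pos: [0.4623, 0.1337, 0.0033]
eef_rot: [-0.448, 3.108, 0.0]
wrist_force: [0.2, 0.7, 0.4]
grip_width: 0.5
grip_force: 0.0
```

pendant --segments '[[[0, 0, 0, 0, 0, 0], [0, 0, 0, 0, 0, 0], [0, 0, 0, 0, 0, 0], [0, 0, 0, 0, 0, 0], [0, 0, 0, 0, 0, 0], [0, 0, 0, 0, 0, 0], [0, 0, 0, 0, 0, 0]]]' --finger_gap 0.0 --clamp_n 30

```text
time: 4.3
tcp_pos: [0.4616, 0.1335, 0.0023]
eef_rot: [-0.449, 3.109, 0.0]
wrist_force: [0.5, 0.0, 1.8]
grip_width: 0.097
grip_force: 30.0
```

Converted, 0.044 m is 0.704, -0.023 m is -0.368.

pendant --segments '[[[0, 0, -0.32, 0, 0, 0], [0, 0, -0.64, 0, 0, 0], [0, 0, -0.64, 0, 0, 0], [-0.368, 0.704, 0, 0, 0, 0], [-0.368, 0.704, 0, 0, 0, 0], [-0.368, 0.704, 0, 0, 0, 0], [-0.368, 0.704, 0, 0, 0, 0], [-0.368, 0.704, 0, 0, 0, 0], [-0.368, 0.704, 0, 0, 0, 0]]]'

```text
time: 5.42
tcp_pos: [0.5193, 0.4273, 0.1015]
eef_rot: [0.449, -3.109, 0.001]
wrist_force: [0.6, -1.1, -0.0]
grip_width: 0.1
grip_force: 30.0
```

pendant --segments '[[[0, 0, 0, 0, 0, 0.0285], [0, 0, 0, 0, 0, 0.0285], [0, 0, 0, 0, 0, 0.0283], [0, 0, 0, 0, 0, 0], [0, 0, 0, 0, 0, 0], [0, 0, 0, 0, 0, 0]]]'

```text
time: 6.18
tcp_pos: [0.5193, 0.4257, 0.1021]
eef_rot: [-0.388, -3.117, 0.0]
wrist_force: [-0.1, 0.2, -0.9]
grip_width: 0.1
grip_force: 30.0
```

```bash
python3 - <<'E'
from h import *
c=ctrl.get_calibration("wrist");I=ctrl.capture("wrist");cv2.imwrite("pics/p1.png",I[:,:,::-1])
go([.5195,.4257,.011],-14.6)
E
```

```text
t 6.22 tcp [0.5193 0.4257 0.1021] tilt [-0. -0. -1.] shift [-0.0002  0.0001  0.0911] rz 0.007 f [ 0.1  0.6 -0.8] w 0.103 J [ 0.64  0.29  1.22 -0.    1.63 -0.69]
```

View pics/p1.png

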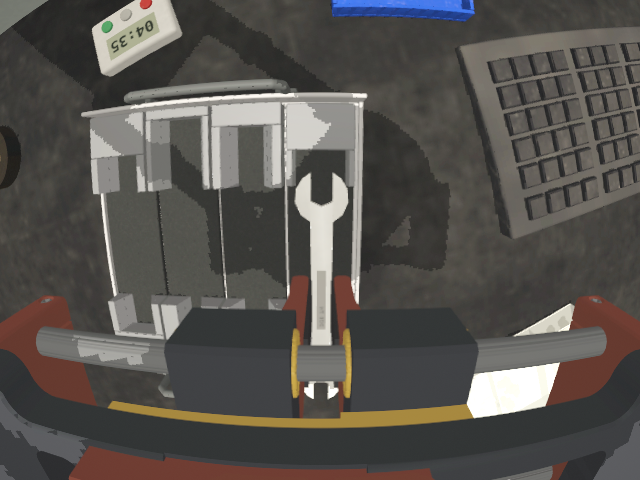

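The spanner is held in line over the right-hand pocket, with its jaw at (321,195). Lower it gently until it touches.

Converted, 0.035 m is 0.56, 0.03 m is 0.48.

pendant --segments '[[[0, 0, 0.56, 0, 0, 0], [0, 0, 0.48, 0, 0, 0], [0, 0, 0.24, 0, 0, 0], [0, 0, 0.08, 0, 0, 0], [0, 0, 0, 0, 0, 0], [0, 0, 0, 0, 0, 0]]]'

```text
time: 6.98
tcp_pos: [0.52, 0.4263, 0.0189]
eef_rot: [0.39, 3.115, 0.003]
wrist_force: [0.9, -0.1, -0.6]
grip_width: 0.098
grip_force: 30.0
```

pendant --segments '[[[0, 0, 0.032, 0, 0, 0], [0, 0, 0, 0, 0, 0]]]'

```text
time: 7.22
tcp_pos: [0.5193, 0.4258, 0.0154]
eef_rot: [0.391, 3.117, 0.0]
wrist_force: [0.1, 0.1, -0.9]
grip_width: 0.095
grip_force: 30.0
```

pendant --segments '[[[0, 0, 0.032, 0, 0, 0], [0, 0, 0, 0, 0, 0]]]'

```text
time: 7.48
tcp_pos: [0.5191, 0.4256, 0.0128]
eef_rot: [-0.39, -3.117, 0.001]
wrist_force: [0.5, -0.8, -0.7]
grip_width: 0.1
grip_force: 30.0
```

Converted, 0.001 m is 0.016.

pendant --segments '[[[0, 0, 0.016, 0, 0, 0], [0, 0, 0, 0, 0, 0]]]'

```text
time: 7.72
tcp_pos: [0.5192, 0.4257, 0.012]
eef_rot: [-0.39, -3.117, 0.0]
wrist_force: [-1.1, -0.1, 0.1]
grip_width: 0.101
grip_force: 30.0
```

pendant --segments '[[[0, 0, 0.016, 0, 0, 0], [0, 0, 0, 0, 0, 0]]]'

```text
time: 7.98
tcp_pos: [0.5194, 0.4258, 0.0113]
eef_rot: [0.391, 3.117, 0.0]
wrist_force: [-0.1, 0.5, -0.3]
grip_width: 0.097
grip_force: 30.0
```

pendant --segments '[[[0, 0, 0.016, 0, 0, 0], [0, 0, 0, 0, 0, 0]]]'

```text
time: 8.22
tcp_pos: [0.5194, 0.4258, 0.0113]
eef_rot: [0.391, 3.117, 0.001]
wrist_force: [-2.3, -1.8, 5.3]
grip_width: 0.095
grip_force: 30.0
```

Contact confirms the floor at about 0.009. Release, lift and go on to the long column.

Converted, -0.06 m is -0.96, -0.04 m is -0.64.

pendant --segments '[[[0, 0, 0, 0, 0, 0], [0, 0, 0, 0, 0, 0], [0, 0, 0, 0, 0, 0], [0, 0, -0.32, 0, 0, 0], [0, 0, -0.64, 0, 0, 0], [0, 0, -0.96, 0, 0, 0]]]' --finger_gap 0.17

```text
time: 8.98
tcp_pos: [0.5185, 0.4251, 0.1305]
eef_rot: [-0.39, -3.115, 0.003]
wrist_force: [0.7, -0.7, -0.6]
grip_width: 0.171
grip_force: 0.0
```

pendant --segments '[[[-0.6672, -0.6592, 0, 0, 0, 0], [-0.6672, -0.6592, 0, 0, 0, 0], [-0.6672, -0.6592, 0, 0, 0, 0], [-0.6672, -0.6592, 0, 0, 0, 0], [-0.6672, -0.6592, 0, 0, 0, 0], [-0.6672, -0.6592, 0, 0, 0, 0], [0, 0, 0, 0, 0, 0], [0, 0, 0, 0, 0, 0], [0, 0, 0, 0, 0, 0]]]' --finger_gap 0.5

```text
time: 10.1
tcp_pos: [0.7003, 0.1261, 0.131]
eef_rot: [0.387, 3.117, 0.001]
wrist_force: [0.1, 0.5, -0.3]
grip_width: 0.498
grip_force: 0.0
```

```bash
python3 - <<'E'
from h import *
b=look([.7006,.1225],.007,name="lc1",save=True);go([*b[0],.003],b[3])
E
```

```text
[array([0.7013, 0.1194]), np.float32(0.1514), np.float32(0.0161), np.float32(-14.4287), array([303, 142,  22, 184])]
t 10.15 tcp [0.7002 0.1262 0.1308] tilt [ 0.001  0.    -1.   ] shift [-0.0026 -0.0063  0.1278] rz 0.005 f [ 0.3 -0.4  0.3] w 0.501 J [ 0.13  0.4   1.04  0.    1.71 -1.19]
```

View pics/lc1.png

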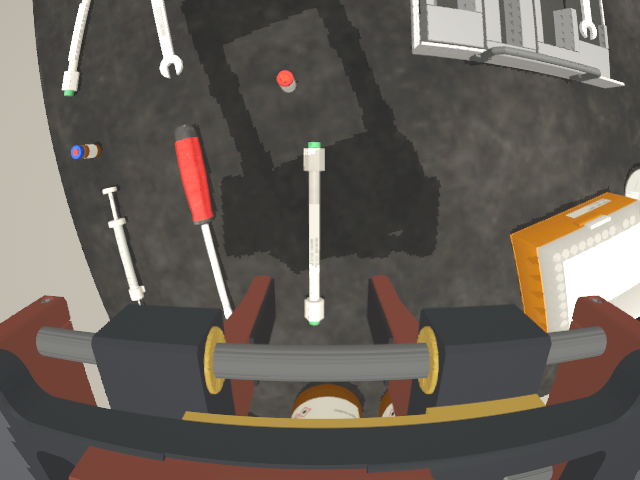

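The long column lies straight under the gripper at (314,235). Something amber and white sits at (325,400), so I'll check its clearance first.

```bash
python3 - <<'E'
from h import *
# side view: base fronts of the bottles (px near lower outlines)
print(np.round(plane("side",[[512,305],[527,314],[545,300],[475,262],[492,275],[452,214],[512,258]],0),3))
E
```

```text
[[ 0.869 -0.009  0.   ]
 [ 0.884 -0.03   0.   ]
 [ 0.929 -0.008  0.   ]
 [ 0.85   0.098  0.   ]
 [ 0.866  0.062  0.   ]
 [ 0.86   0.24   0.   ]
 [ 0.921  0.097  0.   ]]
```

The bottles start at x≥0.85, so there is clearance. Descend and grip.

Converted, 0.045 m is 0.72, 0.027 m is 0.432.

pendant --segments '[[[-0.0416, -0.1008, 0.72, 0, 0, 0], [0, 0, 0.72, 0, 0, 0], [0, 0, 0.432, 0, 0, 0], [0, 0, 0.112, 0, 0, 0], [0, 0, 0.056, 0, 0, 0], [0, 0, 0, 0, 0, 0]]]'

```text
time: 10.9
tcp_pos: [0.7025, 0.1182, 0.0045]
eef_rot: [0.389, 3.115, 0.001]
wrist_force: [-0.1, 0.0, 0.5]
grip_width: 0.502
grip_force: 0.0
```

pendant --segments '[[[0, 0, 0, 0, 0, 0], [0, 0, 0, 0, 0, 0], [0, 0, 0, 0, 0, 0], [0, 0, 0, 0, 0, 0], [0, 0, 0, 0, 0, 0], [0, 0, 0, 0, 0, 0], [0, 0, 0, 0, 0, 0]]]' --finger_gap 0.0 --clamp_n 30

```text
time: 11.78
tcp_pos: [0.7018, 0.1178, 0.0028]
eef_rot: [0.39, 3.117, 0.0]
wrist_force: [0.6, 1.0, 1.4]
grip_width: 0.086
grip_force: 30.0
```

```bash
python3 - <<'E'
from h import *
go([.5069,.3794,.11],-14.6)
E
```

```text
t 11.78 tcp [0.7018 0.1178 0.0028] tilt [ 0.  0. -1.] shift [ 0.2534  0.2055 -0.1073] rz 0.006 f [0.6 1.  1.4] w 0.086 J [ 0.12  0.45  1.2   0.    1.49 -1.2 ]
```

Converted, 0.0422 m is 0.6752, 0.0343 m is 0.5488.

pendant --segments '[[[0, 0, -0.32, 0, 0, 0], [0, 0, -0.64, 0, 0, 0], [0, 0, -0.64, 0, 0, 0], [0.6752, 0.5488, 0, 0, 0, 0], [0.6752, 0.5488, 0, 0, 0, 0], [0.6752, 0.5488, 0, 0, 0, 0], [0.6752, 0.5488, 0, 0, 0, 0], [0.6752, 0.5488, 0, 0, 0, 0], [0.6752, 0.5488, 0, 0, 0, 0], [0, 0, 0, 0, 0, 0], [0, 0, 0, 0, 0, 0], [0, 0, 0, 0, 0, 0]]]'

```text
time: 13.28
tcp_pos: [0.5081, 0.3785, 0.1031]
eef_rot: [0.393, 3.116, -0.0]
wrist_force: [0.9, 0.2, -0.8]
grip_width: 0.087
grip_force: 30.0
```

```bash
python3 - <<'E'
from h import *
c=ctrl.get_calibration("wrist");I=ctrl.capture("wrist");cv2.imwrite("pics/p2.png",I[:,:,::-1])
go([.5069,.3794,.0125],-14.6)
E
```

```text
t 13.32 tcp [0.5081 0.3784 0.1029] tilt [ 0. -0. -1.] shift [0.0014 0.0006 0.0904] rz 0.004 f [-0.3 -0.1 -0.6] w 0.086 J [ 0.59  0.19  1.33 -0.    1.62 -0.73]
```

View pics/p2.png

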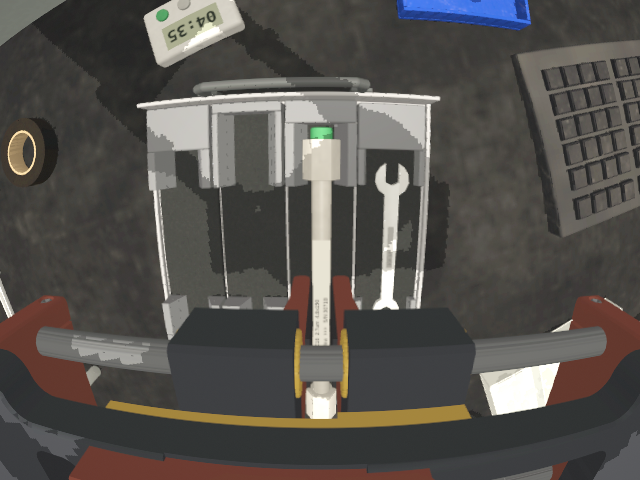

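The spanner sits in its pocket at (392,240), and the long column hangs over the third insert, in line with its groove. Lower it.

Converted, 0.03 m is 0.48, 0.018 m is 0.288.

pendant --segments '[[[0.0224, 0.0096, 0.48, 0, 0, 0], [0, 0, 0.48, 0, 0, 0], [0, 0, 0.288, 0, 0, 0], [0, 0, 0.112, 0, 0, 0], [0, 0, 0, 0, 0, 0], [0, 0, 0, 0, 0, 0]]]'

```text
time: 14.08
tcp_pos: [0.5067, 0.381, 0.0192]
eef_rot: [0.39, 3.116, 0.002]
wrist_force: [-0.5, 0.7, -1.2]
grip_width: 0.084
grip_force: 30.0
```

pendant --segments '[[[0, 0, 0.048, 0, 0, 0], [0, 0, 0, 0, 0, 0]]]'

```text
time: 14.32
tcp_pos: [0.5059, 0.3806, 0.0148]
eef_rot: [0.39, 3.117, 0.0]
wrist_force: [-0.6, -0.1, 0.5]
grip_width: 0.078
grip_force: 30.0
```

pendant --segments '[[[0, 0, 0.024, 0, 0, 0], [0, 0, 0, 0, 0, 0]]]'

```text
time: 14.58
tcp_pos: [0.5058, 0.3805, 0.0129]
eef_rot: [-0.39, -3.117, 0.0]
wrist_force: [-0.8, 0.3, 0.1]
grip_width: 0.086
grip_force: 30.0
```

pendant --segments '[[[0, 0, 0.016, 0, 0, 0], [0, 0, 0, 0, 0, 0]]]'

```text
time: 14.82
tcp_pos: [0.5058, 0.3805, 0.012]
eef_rot: [-0.391, -3.117, 0.0]
wrist_force: [0.0, -0.2, -1.1]
grip_width: 0.087
grip_force: 30.0
```

Converted, 0.001 m is 0.016.

pendant --segments '[[[0, 0, 0.016, 0, 0, 0], [0, 0, 0, 0, 0, 0]]]'

```text
time: 15.08
tcp_pos: [0.506, 0.3806, 0.0117]
eef_rot: [0.39, 3.117, 0.0]
wrist_force: [-1.9, -0.4, 3.2]
grip_width: 0.089
grip_force: 30.0
```

pendant --segments '[[[0, 0, 0, 0, 0, 0], [0, 0, 0, 0, 0, 0], [0, 0, 0, 0, 0, 0], [0, 0, -0.32, 0, 0, 0], [0, 0, -0.64, 0, 0, 0], [0, 0, -0.96, 0, 0, 0]]]' --finger_gap 0.22

```text
time: 15.82
tcp_pos: [0.5051, 0.38, 0.1317]
eef_rot: [-0.39, -3.115, 0.003]
wrist_force: [0.2, -0.2, 0.8]
grip_width: 0.218
grip_force: 0.0
```

pendant --segments '[[[-0.5328, -0.6608, 0, 0, 0, 0], [-0.5328, -0.6608, 0, 0, 0, 0], [-0.5328, -0.6608, 0, 0, 0, 0], [-0.5328, -0.6608, 0, 0, 0, 0], [-0.5328, -0.6608, 0, 0, 0, 0], [-0.5328, -0.6608, 0, 0, 0, 0], [-0.5328, -0.6608, 0, 0, 0, 0], [0, 0, 0, 0, 0, -0.0151], [0, 0, 0, 0, 0, -0.0151], [0, 0, 0, 0, 0, 0], [0, 0, 0, 0, 0, 0]]]' --finger_gap 0.6

```text
time: 17.2
tcp_pos: [0.6606, 0.043, 0.132]
eef_rot: [0.096, 3.139, 0.0]
wrist_force: [0.5, -0.0, 0.5]
grip_width: 0.604
grip_force: 0.0
```

```bash
python3 - <<'E'
from h import *
c=ctrl.get_calibration("wrist");I=ctrl.capture("wrist");cv2.imwrite("pics/sd1.png",I[:,:,::-1])
h=cv2.cvtColor(I,cv2.COLOR_RGB2HSV);m=(((h[...,0]<8)|(h[...,0]>172))&(h[...,1]>170)&(h[...,2]>120)).astype(np.uint8)
m[300:]=0
for q in cv2.findContours(m,0,1)[0]:
    if cv2.contourArea(q)>300: print(cv2.boundingRect(q),[np.round(t,4) for t in ends(plane("wrist",q[:,0,:],.0105,c))])
b=look([.68,.042],.008);go([*b[0],.003],b[3])
E
```

```text
(303, 157, 27, 83) [array([0.6306, 0.0405]), np.float32(0.0638), np.float32(0.0199), np.float32(-3.8675)]
[array([0.7108, 0.0345]), np.float32(0.0848), np.float32(0.007), np.float32(-3.5644), array([311, 246,   9,  95])]
t 17.3 tcp [0.6605 0.0431 0.1316] tilt [ 0.001 -0.    -1.   ] shift [-0.0507 -0.0056  0.1287] rz 0.002 f [ 0.6 -0.3  0.1] w 0.6 J [ 0.01  0.26  1.21 -0.    1.68 -1.5 ]
```

View pics/sd1.png

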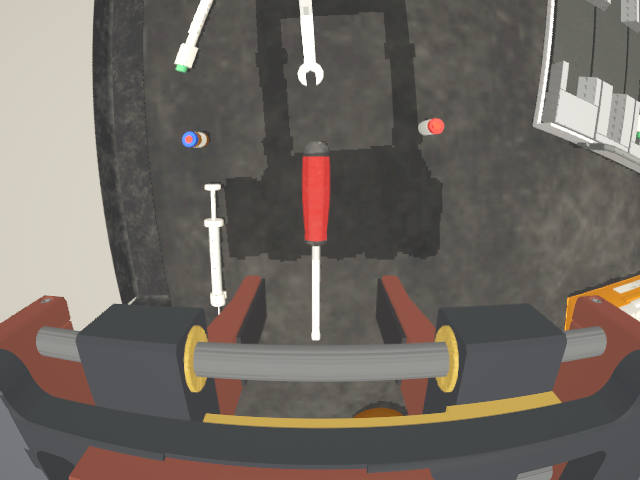

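The handle is at (316,195) with its butt at row 142 and its front collar at row 244. The blade tip is near row 341. I'll convert these to the mid-point.

```bash
python3 - <<'E'
from h import *
P=plane("wrist",[[317,141.5],[316,244.5],[316,340.5]],[.0105,.0105,.0105]);print(np.round(P,4))
u=np.array([np.cos(np.radians(-3.7)),np.sin(np.radians(-3.7))])
print([np.round(p[:2]+k*u,4) for p,k in zip(P,(.0825,.007,-.0825))])
m=np.mean([p[:2]+k*u for p,k in zip(P,(.0825,.007,-.0825))],0);g=m-.027*u;print(m,g);go([*g,.005],-3.7)
E
```

```text
[[0.5869 0.044  0.0105]
 [0.6665 0.0383 0.0105]
 [0.752  0.0328 0.0105]]
[array([0.6692, 0.0387]), array([0.6735, 0.0379]), array([0.6697, 0.0382])]
[0.67080865 0.0382607 ] [0.64386493 0.04000307]
t 17.3 tcp [0.6605 0.0431 0.1316] tilt [ 0.001 -0.    -1.   ] shift [ 0.0165 -0.0041  0.1266] rz 0.005 f [ 0.6 -0.3  0.1] w 0.6 J [ 0.01  0.26  1.21 -0.    1.68 -1.5 ]
```

Converted, 0.045 m is 0.72, 0.04 m is 0.64.

pendant --segments '[[[0.264, -0.0656, 0.64, 0, 0, 0], [0, 0, 0.72, 0, 0, 0], [0, 0, 0.48, 0, 0, 0], [0, 0, 0.112, 0, 0, 0], [0, 0, 0.072, 0, 0, 0], [0, 0, 0, 0, 0, 0]]]'

```text
time: 18.05
tcp_pos: [0.6446, 0.0398, 0.0062]
eef_rot: [0.093, 3.138, 0.0]
wrist_force: [-0.1, -1.0, 0.0]
grip_width: 0.599
grip_force: 0.0
```

pendant --segments '[[[0, 0, 0, 0, 0, 0], [0, 0, 0, 0, 0, 0], [0, 0, 0, 0, 0, 0], [0, 0, 0, 0, 0, 0], [0, 0, 0, 0, 0, 0], [0, 0, 0, 0, 0, 0]]]' --finger_gap 0.0 --clamp_n 30

```text
time: 18.8
tcp_pos: [0.6438, 0.0397, 0.0048]
eef_rot: [0.093, 3.14, 0.0]
wrist_force: [-0.1, 0.4, 1.1]
grip_width: 0.232
grip_force: 30.0
```

```bash
python3 - <<'E'
from h import *
s=ctrl.state();u=np.array([np.cos(np.radians(-3.7)),np.sin(np.radians(-3.7))])
k=(s["tcp_pos"][:2]-[.6697,.0384])@u;print("grasp at y",k)
v=np.array([np.cos(np.radians(-14.6)),np.sin(np.radians(-14.6))])
t=np.array([.4948,.3322])+k*v;print(t);go([*t,.12],-14.6)
E
```

```text
grasp at y -0.02589039775837333
[0.46974562 0.33872618]
t 18.8 tcp [0.6438 0.0397 0.0048] tilt [ 0.  0. -1.] shift [ 0.1915  0.2882 -0.1152] rz 0.196 f [-0.1  0.4  1.1] w 0.232 J [ 0.01  0.27  1.41  0.    1.45 -1.5 ]
```

Converted, 0.048 m is 0.768, 0.0319 m is 0.5104, 0.098 rad / 6.2832 = 0.0156.

pendant --segments '[[[0, 0, -0.32, 0, 0, 0], [0, 0, -0.64, 0, 0, 0], [0, 0, -0.64, 0, 0, 0], [0.5104, 0.768, 0, 0, 0, 0], [0.5104, 0.768, 0, 0, 0, 0], [0.5104, 0.768, 0, 0, 0, 0], [0.5104, 0.768, 0, 0, 0, 0], [0.5104, 0.768, 0, 0, 0, 0], [0.5104, 0.768, 0, 0, 0, 0], [0, 0, 0, 0, 0, 0.0156], [0, 0, 0, 0, 0, 0.0156]]]'

```text
time: 20.18
tcp_pos: [0.4692, 0.3396, 0.1061]
eef_rot: [0.402, 3.115, 0.001]
wrist_force: [0.7, -0.3, -1.5]
grip_width: 0.235
grip_force: 30.0
```

pendant --segments '[[[0, 0, 0, 0, 0, 0], [0, 0, 0, 0, 0, 0], [0, 0, 0, 0, 0, 0]]]'

```text
time: 20.55
tcp_pos: [0.4699, 0.3384, 0.1049]
eef_rot: [0.399, 3.116, 0.0]
wrist_force: [-0.2, 0.2, 0.3]
grip_width: 0.229
grip_force: 30.0
```

```bash
python3 - <<'E'
from h import *
c=ctrl.get_calibration("wrist");I=ctrl.capture("wrist");cv2.imwrite("pics/p3.png",I[:,:,::-1])
go([.4697,.3387,.0145],-14.6)
E
```

```text
t 20.6 tcp [0.4699 0.3384 0.1048] tilt [-0. -0. -1.] shift [0.0003 0.0003 0.0903] rz -0.0 f [ 0.2 -0.7 -1. ] w 0.233 J [ 0.57  0.04  1.49  0.    1.61 -0.75]
```

View pics/p3.png

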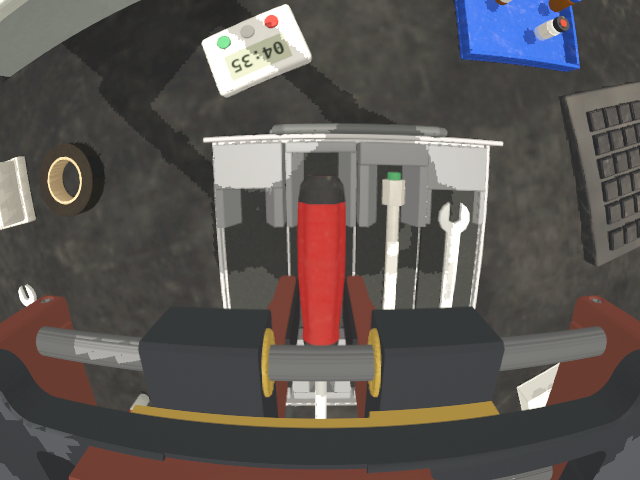

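The screwdriver is held in line over the second insert, handle towards the wide bay, with the long column well seated at (393,240). Lower it.

Units first: shifts go in shares of 62.5 mm and turns go in shares of 2 pi rad. So 0.03 m is 0.48, 0.018 m is 0.288.

pendant --segments '[[[0, 0, 0.48, 0, 0, 0], [0, 0, 0.48, 0, 0, 0], [0, 0, 0.288, 0, 0, 0], [0, 0, 0.112, 0, 0, 0], [0, 0, 0, 0, 0, 0], [0, 0, 0, 0, 0, 0]]]'

```text
time: 21.35
tcp_pos: [0.4704, 0.339, 0.021]
eef_rot: [0.4, 3.114, 0.002]
wrist_force: [-0.4, -0.4, -0.4]
grip_width: 0.232
grip_force: 30.0
```

pendant --segments '[[[0, 0, 0.048, 0, 0, 0], [0, 0, 0, 0, 0, 0]]]'

```text
time: 21.6
tcp_pos: [0.4698, 0.3386, 0.0168]
eef_rot: [0.4, 3.116, 0.0]
wrist_force: [-0.8, -0.3, -1.8]
grip_width: 0.235
grip_force: 30.0
```

pendant --segments '[[[0, 0, 0.024, 0, 0, 0], [0, 0, 0, 0, 0, 0]]]'

```text
time: 21.85
tcp_pos: [0.4697, 0.3385, 0.015]
eef_rot: [-0.4, -3.116, 0.0]
wrist_force: [-0.4, 0.2, -0.7]
grip_width: 0.231
grip_force: 30.0
```

pendant --segments '[[[0, 0, 0.016, 0, 0, 0], [0, 0, 0, 0, 0, 0]]]'

```text
time: 22.1
tcp_pos: [0.4697, 0.3385, 0.014]
eef_rot: [-0.4, -3.116, 0.0]
wrist_force: [0.1, 0.2, -0.0]
grip_width: 0.237
grip_force: 30.0
```

Converted, 0.001 m is 0.016.

pendant --segments '[[[0, 0, 0.016, 0, 0, 0], [0, 0, 0, 0, 0, 0]]]'

```text
time: 22.35
tcp_pos: [0.4699, 0.3386, 0.0138]
eef_rot: [0.4, 3.116, 0.0]
wrist_force: [-0.9, -1.2, 3.3]
grip_width: 0.23
grip_force: 30.0
```

pendant --segments '[[[0, 0, 0, 0, 0, 0], [0, 0, 0, 0, 0, 0], [0, 0, 0, 0, 0, 0], [0, 0, -0.32, 0, 0, 0], [0, 0, -0.64, 0, 0, 0], [0, 0, -0.96, 0, 0, 0]]]' --finger_gap 0.35

```text
time: 23.1
tcp_pos: [0.4689, 0.338, 0.1338]
eef_rot: [-0.4, -3.114, 0.003]
wrist_force: [-0.3, 1.0, -0.7]
grip_width: 0.353
grip_force: 0.0
```

pendant --segments '[[[-0.2064, -0.84, 0, 0, 0, 0], [-0.2064, -0.84, 0, 0, 0, 0], [-0.2064, -0.84, 0, 0, 0, 0], [-0.2064, -0.84, 0, 0, 0, 0], [-0.2064, -0.84, 0, 0, 0, 0], [-0.2064, -0.84, 0, 0, 0, 0], [-0.2064, -0.84, 0, 0, 0, 0], [0, 0, 0, 0, 0, 0.0223], [0, 0, 0, 0, 0, 0], [0, 0, 0, 0, 0, 0]]]' --finger_gap 0.5

```text
time: 24.35
tcp_pos: [0.4645, -0.0394, 0.134]
eef_rot: [0.612, 3.08, 0.0]
wrist_force: [0.3, -0.2, -0.2]
grip_width: 0.5
grip_force: 0.0
```

```bash
python3 - <<'E'
from h import *
b=look([.4645,-.04],.007,name="sc1",save=True);go([*b[0],.003],b[3])
E
```

```text
[array([ 0.4637, -0.0384]), np.float32(0.1205), np.float32(0.0159), np.float32(-22.7606), array([312, 157,  21, 147])]
t 24.4 tcp [ 0.4645 -0.0392  0.1337] tilt [ 0.001 -0.    -1.   ] shift [0.0011 0.0004 0.1307] rz 0.005 f [-0.3 -0.4 -0.2] w 0.5 J [-0.16 -0.28  1.73  0.    1.68 -1.34]
```

View pics/sc1.png

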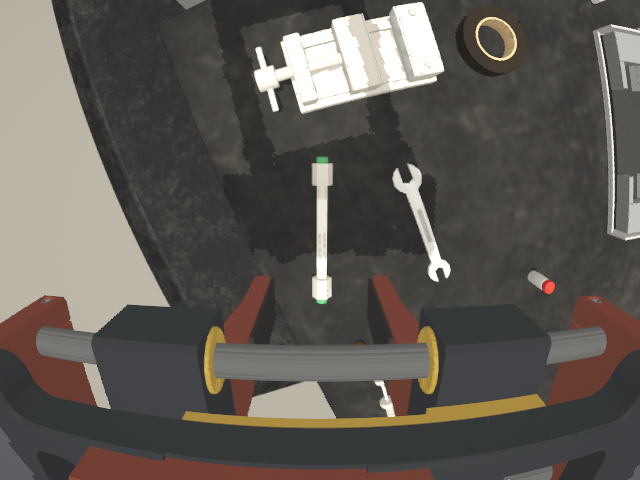

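The short column is under the gripper at (322,230). The short spanner is about 80 mm to the side and the vise is well clear. Grip.

Converted, 0.045 m is 0.72, 0.03 m is 0.48.

pendant --segments '[[[0.0176, 0.0064, 0.72, 0, 0, 0], [0, 0, 0.72, 0, 0, 0], [0, 0, 0.48, 0, 0, 0], [0, 0, 0.112, 0, 0, 0], [0, 0, 0.056, 0, 0, 0], [0, 0, 0, 0, 0, 0]]]'

```text
time: 25.15
tcp_pos: [0.4644, -0.039, 0.004]
eef_rot: [0.615, 3.079, 0.0]
wrist_force: [-0.6, 0.1, -0.3]
grip_width: 0.5
grip_force: 0.0
```

pendant --segments '[[[0, 0, 0, 0, 0, 0], [0, 0, 0, 0, 0, 0], [0, 0, 0, 0, 0, 0], [0, 0, 0, 0, 0, 0], [0, 0, 0, 0, 0, 0], [0, 0, 0, 0, 0, 0], [0, 0, 0, 0, 0, 0]]]' --finger_gap 0.0 --clamp_n 30

```text
time: 26.02
tcp_pos: [0.4635, -0.039, 0.0027]
eef_rot: [0.617, 3.08, 0.0]
wrist_force: [0.4, 0.1, 1.9]
grip_width: 0.085
grip_force: 30.0
```

```bash
python3 - <<'E'
from h import *
go([.4825,.2857,.11],-14.6)
E
```

```text
t 26.02 tcp [ 0.4635 -0.039   0.0027] tilt [ 0. -0. -1.] shift [ 0.1075  0.307  -0.1073] rz -0.141 f [0.4 0.1 1.9] w 0.085 J [-0.16 -0.21  1.91  0.    1.44 -1.33]
```

Converted, 0.0512 m is 0.8192, -0.04 m is -0.64, -0.141 rad / 6.2832 = -0.0224.

pendant --segments '[[[0, 0, -0.32, 0, 0, 0], [0, 0, -0.64, 0, 0, 0], [0, 0, -0.64, 0, 0, 0], [0.2864, 0.8192, 0, 0, 0, 0], [0.2864, 0.8192, 0, 0, 0, 0], [0.2864, 0.8192, 0, 0, 0, 0], [0.2864, 0.8192, 0, 0, 0, 0], [0.2864, 0.8192, 0, 0, 0, 0], [0.2864, 0.8192, 0, 0, 0, 0], [0, 0, 0, 0, 0, -0.0224], [0, 0, 0, 0, 0, 0], [0, 0, 0, 0, 0, 0]]]'

```text
time: 27.52
tcp_pos: [0.4826, 0.2853, 0.1024]
eef_rot: [-0.403, -3.115, 0.001]
wrist_force: [0.1, 1.0, -0.7]
grip_width: 0.088
grip_force: 30.0
```

```bash
python3 - <<'E'
from h import *
go([.4825,.2857,.0125],-14.6)
E
```

```text
t 27.52 tcp [0.4826 0.2853 0.1024] tilt [-0. -0. -1.] shift [0.0002 0.0004 0.0899] rz -0.003 f [ 0.1  1.  -0.7] w 0.088 J [ 0.47 -0.    1.54 -0.    1.6  -0.84]
```

Converted, 0.03 m is 0.48, 0.018 m is 0.288.

pendant --segments '[[[0, 0, 0.48, 0, 0, 0], [0, 0, 0.48, 0, 0, 0], [0, 0, 0.288, 0, 0, 0], [0, 0, 0.112, 0, 0, 0], [0, 0, 0, 0, 0, 0], [0, 0, 0, 0, 0, 0]]]'

```text
time: 28.28
tcp_pos: [0.4834, 0.2862, 0.0191]
eef_rot: [0.399, 3.114, 0.002]
wrist_force: [-0.1, -0.1, -1.0]
grip_width: 0.084
grip_force: 30.0
```

pendant --segments '[[[0, 0, 0.048, 0, 0, 0], [0, 0, 0, 0, 0, 0]]]'

```text
time: 28.52
tcp_pos: [0.4827, 0.2859, 0.0148]
eef_rot: [0.398, 3.116, 0.0]
wrist_force: [0.0, 0.5, -0.6]
grip_width: 0.084
grip_force: 30.0
```

pendant --segments '[[[0, 0, 0.016, 0, 0, 0], [0, 0, 0, 0, 0, 0]]]'

```text
time: 28.78
tcp_pos: [0.4826, 0.2859, 0.0136]
eef_rot: [-0.398, -3.116, 0.0]
wrist_force: [-0.1, 0.2, -0.3]
grip_width: 0.08
grip_force: 30.0
```

pendant --segments '[[[0, 0, 0.016, 0, 0, 0], [0, 0, 0, 0, 0, 0]]]'

```text
time: 29.02
tcp_pos: [0.4826, 0.2858, 0.0125]
eef_rot: [-0.398, -3.116, 0.0]
wrist_force: [-0.0, 0.2, -0.8]
grip_width: 0.083
grip_force: 30.0
```

Converted, 0.001 m is 0.016.

pendant --segments '[[[0, 0, 0.016, 0, 0, 0], [0, 0, 0, 0, 0, 0]]]'

```text
time: 29.28
tcp_pos: [0.4827, 0.2859, 0.0118]
eef_rot: [0.398, 3.116, 0.0]
wrist_force: [0.6, 0.2, 0.7]
grip_width: 0.081
grip_force: 30.0
```

pendant --segments '[[[0, 0, 0, 0, 0, 0], [0, 0, 0, 0, 0, 0], [0, 0, 0, 0, 0, 0], [0, 0, -0.32, 0, 0, 0], [0, 0, -0.64, 0, 0, 0], [0, 0, -0.96, 0, 0, 0], [-0.16, 0.56, -0.8, 0, 0, 0], [-0.16, 0.56, -0.8, 0, 0, 0], [0, 0, 0, 0, 0, 0], [0, 0, 0, 0, 0, 0], [0, 0, 0, 0, 0, 0]]]' --finger_gap 0.22

```text
time: 30.65
tcp_pos: [0.5188, 0.3476, 0.23]
eef_rot: [-0.399, -3.114, 0.003]
wrist_force: [1.1, 0.6, -0.7]
grip_width: 0.218
grip_force: 0.0
```

```bash
python3 - <<'E'
from h import *
c=ctrl.get_calibration("wrist");I=ctrl.capture("wrist")
J=cv2.resize(I[85:300,215:425,::-1],None,fx=2.75,fy=2.75,interpolation=cv2.INTER_CUBIC);cv2.imwrite("pics/fin.png",J)
import pickle;pickle.dump(c,open("fin.pkl","wb"))
E
```

```text
(no output)
```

View pics/fin.png

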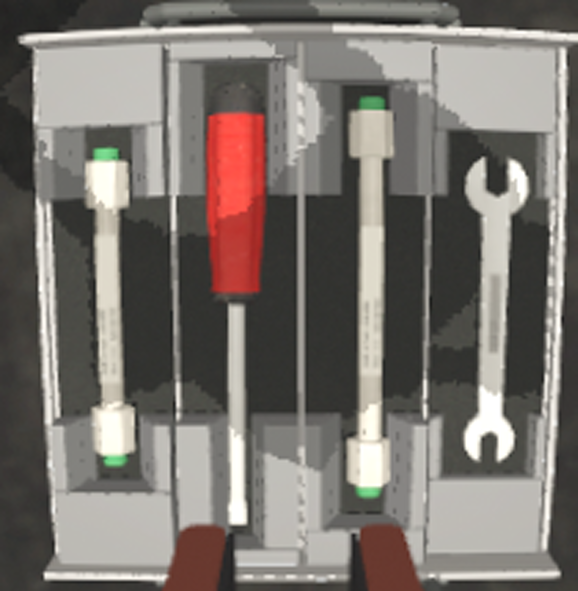

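All four things lie centred in their own inserts, with a similar gap at both ends, and the gripper is well clear. Hand in.

```bash
python3 -c "
from bench import ctrl
print(ctrl.close_job())"
```

```text
the job is handed in; nothing more can be done
None
```

I packed both columns, the longer spanner and the screwdriver (handle in the wide bay) into their own inserts. The last camera view showed all four seated and centred, and I handed the job in at about 31 s of the 96 s allowed; the judge returned no verdict.

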